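# Set and lock the bench air regulator, then open its valve

## Task

Set up the air supply on the mat: turn the black regulator knob until its pointer lines up with the brass arrow on the set ring round the dial, then pull the knob straight up until it snaps out and locks at that setting. Only when it is locked, swing the valve lever fully open, so that it lies in line with the pipe. Leave the small parts behind the air set where they are.

Things in the scene. Friction and masses are not known exactly. Their poses are not given: they have to be found in the camera images.
- air_set: Air regulator and shut-off valve on an aluminium base plate 100 x 190 x 8 mm, fixed to the mat. Origin: centre of the plate's underside; z up; its y runs along the pipe, from the valve (-y end) to the regulator (+y end). Regulator knob axis at (0, 45) mm, valve lever axis at (0, -55) mm, both vertical. The regulator body with its round dial is 92 mm across and its top is 54 mm above the mat.
- knob_grip (a point): Middle of the grip part of the upright, round, black regulator knob, on its vertical axis. The grip is 40 mm in diameter and 39 mm tall; this point is 13 mm below its top and 26 mm above a flat skirt (58 mm in diameter) at its foot. With the knob pushed in this point is 87 mm above the mat.
- pointer_tip (a point): Tip of the knob's pointer, a 5 mm wide nib with a white line that sticks out of the knob's skirt; 40 mm from the knob axis. Turns with the knob. A white line on top of the knob points the same way.
- mark_tip (a point): Inner tip of the brass arrow (8 mm wide, 15 mm long, its top 56 mm above the mat) clipped to the dark set ring round the dial; it points inward at the knob; tip 40 mm from the knob axis. It is the setting mark and does not move during the job.
- knob_turn (a joint): Turn of the knob, rad, grows clockwise seen from above; 0 when the pointer points along the air set's -x; stops at -2.4 and 2.4. Light friction, about 0.05 N m, and it stays where it is left. When the knob is out it is locked: it hardly turns under 0.1 N m and slips round only above about 0.4 N m.
- set_ring (a joint): Angle of the set ring's arrow, rad, same zero and direction as knob_turn: pointer and arrow line up when both values are equal.
- knob_lift (a joint): How far the knob is pulled up, m: 0 pushed in (free to turn), 0.012 to 0.013 fully out (locked). Snap action: about 10 N to pull it up from the bottom, past half-way (0.006) it springs up to the top by itself and stays; short of half-way it springs back down. About 8 N pushes it back in.
- valve_lever (a joint): Valve lever, rad: 0 shut (lever points along the air set's -x, across the pipe), 1.57 fully open (points along -y, in line with the pipe, away from the knob); grows counter-clockwise seen from above. Stiff, about 0.1 N m; it stays where it is left.
- lever_grip (a point): Middle of the lever's black sleeve, 60 mm from the lever's axis, 74 mm above the mat. The sleeve is 12 mm wide, 14 mm tall and 45 mm long along the lever; nothing but a thin steel bar joins it to the pivot.
- lever_pivot (a point): On the lever's vertical axis, at the sleeve's height.
- relay_mid (a point): Centre of a loose relay, 20 x 28 x 16 mm, standing behind the air set. Bystander.
- heat_sink_mid (a point): Centre of a loose finned heat sink, 32 x 32 x 18 mm, behind the air set. Bystander.
- gauge_block_mid (a point): Centre of a loose steel gauge block, 10 x 35 x 30 mm, behind the air set. Bystander.

How it is judged:
By the outcome, as a careful person would: the job done as asked, in the order asked, and still so for the second after the job is handed in, with the robot touching nothing.
It also fails if it takes over 48 s, if anything falls off the work surface, if the arm or the gripper's body presses on something with over 40 N, if the wrist force passes 120 N, or if a joint passes its speed limit or range.

## Robot

A 6-joint arm with a two-finger parallel gripper is mounted at the origin on a cart in front of the work surface, level with it; the furniture and walls round the work are solid. World frame = base frame: x ahead of the robot, y to its left, z up, the work surface at z = 0. Lengths are in m, angles in rad, forces in N, time in s.
With the tool pointing down it reaches from about 0.35 to 0.775 m from the base axis. Payload 7.3 kg.
Tool frame: the origin (TCP) lies at the very end of the fingers, on their centre line; the grasp point (between the pads) lies 19 mm behind it; z points along the fingers, y is the direction in which the jaws open and shut (so a half turn about z gives the same grasp; the last joint's range is limited). The gripper opens to 92 mm and grips with 3 to 60 N. Pads are 19 mm wide; open, the fingers measure 130 mm over their backs; the gripper's body (75 mm by 190 mm) begins 47 mm behind the grasp point.
Start: joints at [-0.894, 0.342, 1.524, -0, 1.275, -0.146], TCP at [0.385, -0.357, 0.227] pointing down, gripper open.
Joint ranges: [-2.53, 2.53], [-0.77, 2.02], [0.04, 2.7], [-1, 4.14], [0.28, 2.66], [-3.11, 3.11]. Speed limits (rad/s): [2.57, 2.57, 3.14, 3.14, 3.14, 3.14].

## Interface

Orientations are given as [roll, pitch, yaw] about the fixed x, y, z axes, in that order (R = Rz(yaw) Ry(pitch) Rx(roll)).
In Python, from cell import observe, read_camera, camera_info, hand_in gives the robot as it stands.
- The arm moves only by the tool jog_arm, never from a script. Its argument "rows" is one flat list of numbers, 5 for each row, row after row: the finger opening in mm, from 0 to 91.8, then the shift along the tool's x, y, z in mm, then the turn about the tool's z in degrees. In form: [gripper, tx, ty, tz, roll, gripper, tx, ty, tz, roll, ...]. A call has 1 to 20 rows; each row shifts and turns the commanded pose from where the row before left it, along the tool's axes as they then stand; what a row does not reach is not made up. A row lasts 1/10 s, in which the tool goes at most 50 mm and 8.59 degrees, less where a joint would pass 70% of its speed; a pose out of reach is approached as far as the arm can. A call with a gripper value outside its range is refused whole. The fingers move at their own pace and stop on an object; "grip_force" is the grip in N (left out, the last holds). Time passes only in rows, so rows that do not move let the fingers close. It gives the time, the measured TCP pose, the force and the opening at its end, in the units of the state.
- observe(): the state, without advancing time (a new reading comes with each control period).
- read_camera(name): name is "scene" or "side" or "wrist"; returns (picture, depth): 400x640x3 uint8, red, green, blue; 400x640 float32, m along the optical axis (not along the pixel's ray), 0 where there is no reading.
- camera_info(name): a dict with "fx", "fy", "cx", "cy" (pixels), "distortion" ([k1, k2, p1, p2, k3] as OpenCV has them; the pictures are not rectified), "extrinsics" (4x4, takes a point from camera to world coordinates); the wrist camera has in their place "tool_from_camera" (4x4, takes a point from camera to tool coordinates, whose origin is the TCP and whose axes are the flange's). Camera axes: x right, y up, looking along -z (the intrinsics and any distortion apply to the point x, -y, -z); pixel columns grow to the right and rows downward; lengths in m; the calibration is good to about 2 mm. A picture is of the moment at which its call begins: read the wrist's pose just before it. camera_info takes no time and is no camera call.
- hand_in(): hands the job in, once; it reports no verdict.
The state is a dict: "time": time; "qpos": joint angles; "qvel": joint speeds; "joint_efforts": joint torques, N m; "tool_pos": TCP position; "tool_rot": TCP orientation; "contact_force": force on the tool from outside, world axes, zero at the start; "torque": the same for the moment, N m; "opening": finger opening in m.
Only numpy, scipy, OpenCV 4.12 (cv2) and the standard library are available. Lean on these libraries where they do the work, as an engineer would, in place of code of your own. Each camera call takes 0.05 s, during which the arm holds its last target. There are 200 camera calls.

## Working session

There is one attempt and no reset: what is moved stays moved. The work goes in short steps, Python scripts to look and compute and a tool call to move; the robot and the scene stay as the last step left them, time stands still between calls to the robot, and variables do not carry over. Pictures are saved under pics/ and viewed, about 8 in all and at most 12, crops included, and the job is handed in when it is done.

Besides the shell and the picture viewer there is one more tool, called after "Call:" as name(argument=value, ...) on one line, values as JSON. jog_arm: Moves the arm, as the interface text tells. Its arguments: {"type":"object","properties":{"rows":{"type":"array","items":{"type":"number"}},"grip_force":{"type":"number"}},"required":["rows"]}

```bash
mkdir -p pics; cat > h.py <<'E'
import numpy as np, cv2
from cell import observe, read_camera, camera_info, hand_in
from scipy.spatial.transform import Rotation as R
def T(s):
    M=np.eye(4);M[:3,:3]=R.from_euler('xyz',s['tool_rot']).as_matrix();M[:3,3]=s['tool_pos'];return M
def ext(name,s=None):
    i=camera_info(name)
    return i, (i['extrinsics'] if name!='wrist' else T(s)@np.array(i['tool_from_camera']))
def ray(name,uv,E=None):
    i,X=(camera_info(name),E) if E is not None else ext(name)
    K=np.array([[i['fx'],0,i['cx']],[0,i['fy'],i['cy']],[0,0,1.]])
    p=cv2.undistortPoints(np.array(uv,float).reshape(-1,1,2),K,np.array(i['distortion'],float)).reshape(-1,2)
    X=np.array(X); d=np.c_[p[:,0],-p[:,1],-np.ones(len(p))]
    return X[:3,3], d@X[:3,:3].T
def atz(name,uv,z,E=None):
    o,d=ray(name,uv,E); z=np.broadcast_to(z,len(d))
    return o+d*((z-o[2])/d[:,2])[:,None]
def shot(name,fn):
    s=observe();p,d=read_camera(name);cv2.imwrite('pics/'+fn+'.png',p[:,:,::-1]);np.save('pics/'+fn+'.npy',d)
    return s,p,d
E
python3 - <<'E'
from h import *
for n in('scene','side'):
    shot(n,n+'0')
    print(n,np.round(ext(n)[1],3).tolist(),camera_info(n)['fx'])
print(camera_info('wrist')); print(observe())
E
```

```text
scene [[0.914, 0.251, -0.32, 0.273], [-0.407, 0.58, -0.706, -0.777], [0.008, 0.775, 0.632, 0.605], [0.0, 0.0, 0.0, 1.0]] 495.02549960839934
side [[1.0, 0.007, 0.019, 0.563], [0.014, 0.442, -0.897, -0.934], [-0.015, 0.897, 0.442, 0.449], [0.0, 0.0, 0.0, 1.0]] 414.7360543456663
{'fx': 284.91821694425, 'fy': 284.91821694425, 'cx': 319.11546540545316, 'cy': 197.95981225077233, 'distortion': array([0.00227454, 0.        , 0.        , 0.        , 0.        ]), 'tool_from_camera': array([[ 7.78037895e-04,  9.59742210e-01,  2.80881266e-01,
         7.65572324e-02],
       [ 9.99999424e-01, -9.54225242e-04,  4.90501903e-04,
         2.61574216e-04],
       [ 7.38779374e-04,  2.80880722e-01, -9.59742400e-01,
        -1.57948678e-01],
       [ 0.00000000e+00,  0.00000000e+00,  0.00000000e+00,
         1.00000000e+00]])}
{'time': 0.1, 'qpos': array([-8.93986686e-01,  3.42634273e-01,  1.52492011e+00,  9.94169025e-06,
        1.27540819e+00, -1.46013471e-01]), 'qvel': array([ 0.00080115, -0.0012322 , -0.00457794,  0.00045117,  0.00239246,
       -0.00181445]), 'joint_efforts': array([ 1.59532861e-03, -4.32004094e+01, -2.44694048e+01,  7.19027314e-02,
        5.26337558e-02, -5.03704973e-05]), 'tool_pos': array([ 0.38464252, -0.35678007,  0.22612469]), 'tool_rot': array([-3.14023869e+00, -2.08722704e-04,  8.22820070e-01]), 'contact_force': array([ 0.03235999, -0.11397207,  0.36598528]), 'torque': array([-0.02081917, -0.06975272,  0.01776183]), 'opening': 0.09168000620533061}
```

View pics/scene0.png

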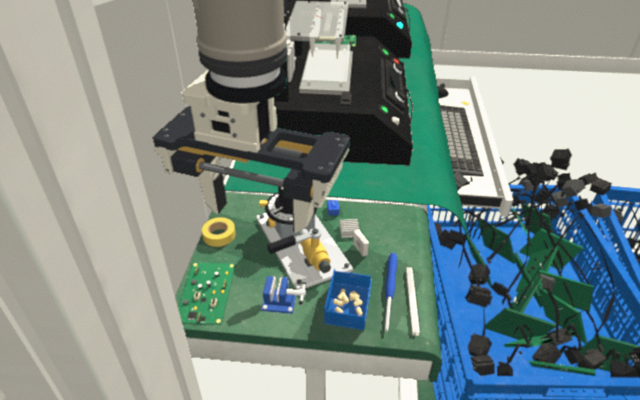

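View pics/side0.png

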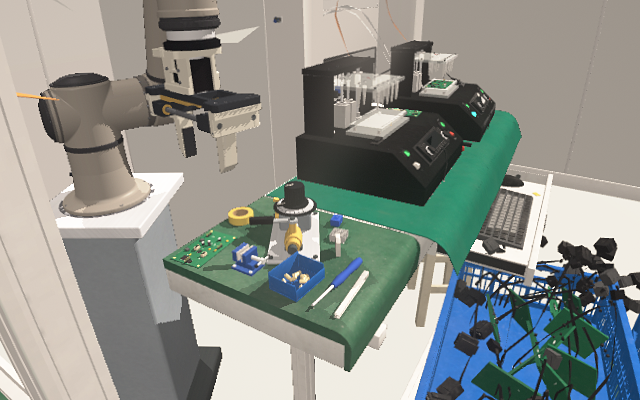

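The robot hides most of the air set in the scene view. In the side view the knob top is at about (293,185), and the lever points left, with its sleeve at about (265,219).

```bash
python3 - <<'E'
from h import *
print(atz('side',[[293,184],[265,219],[294,252]],[.1,.074,.04]))
s,p,d=shot('wrist','w0')
E
```

```text
[[ 0.49437177 -0.15821597  0.1       ]
 [ 0.44779482 -0.25860472  0.074     ]
 [ 0.50467441 -0.31841216  0.04      ]]
```

View pics/w0.png

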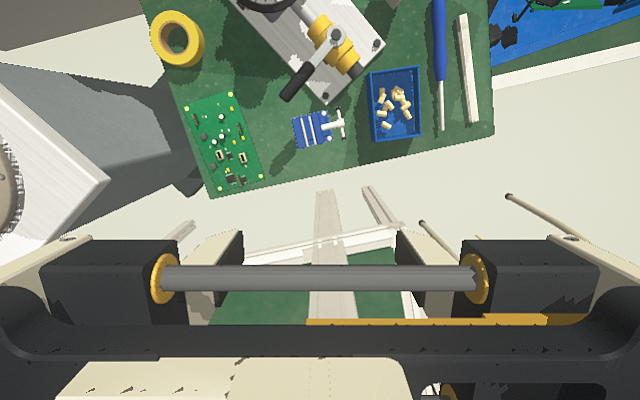

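The wrist view shows the lever pivot at about (337,34), the sleeve at about (295,84), the knob at the top edge, and plate corners at (385,44) and (326,104).

```bash
python3 - <<'E'
from h import *
s=observe();E=ext('wrist',s)[1]
P=atz('wrist',[[337,34],[295,84],[385,44],[326,104],[268,0]],[.08,.074,.008,.008,.09],E)
print(P); 
for a,b in((1,0),(3,2)): print(np.degrees(np.arctan2(*(P[b]-P[a])[[1,0]])),np.linalg.norm(P[a]-P[b]))
E
```

```text
[[ 0.49909382 -0.25824297  0.08      ]
 [ 0.43891333 -0.26212639  0.074     ]
 [ 0.54848078 -0.29472732  0.008     ]
 [ 0.45153143 -0.29705131  0.008     ]
 [ 0.46987715 -0.1975747   0.09      ]]
3.6921534499494535 0.060603397151700544
1.3731844311341346 0.09697720096434574
```

Call:
jog_arm(rows=[91,28,-9,0,0,91,28,-9,0,0,91,28,-9,0,0,91,28,-9,0,0,91,28,-9,0,0,91,28,-9,0,0,91,0,0,0,0])

```text
time: 0.85
tool_pos: [0.4604, -0.1944, 0.2266]
tool_rot: [-3.141, -0.001, 0.826]
contact_force: [0.2, 0.5, -1.1]
opening: 0.0908
```

```bash
python3 - <<'E'
from h import *
s,p,d=shot('wrist','w1'); np.save('pics/w1E.npy',ext('wrist',s)[1]); print(s['tool_pos'],s['tool_rot'],s['time'])
cv2.imwrite('pics/w1c.png',cv2.resize(p[0:200,180:460,::-1],None,fx=2.8,fy=2.8,interpolation=cv2.INTER_CUBIC))
E
```

```text
[ 0.46037076 -0.19441205  0.22656482] [-3.14075767e+00 -8.30715144e-04  8.26248463e-01] 0.85
```

View pics/w1c.png

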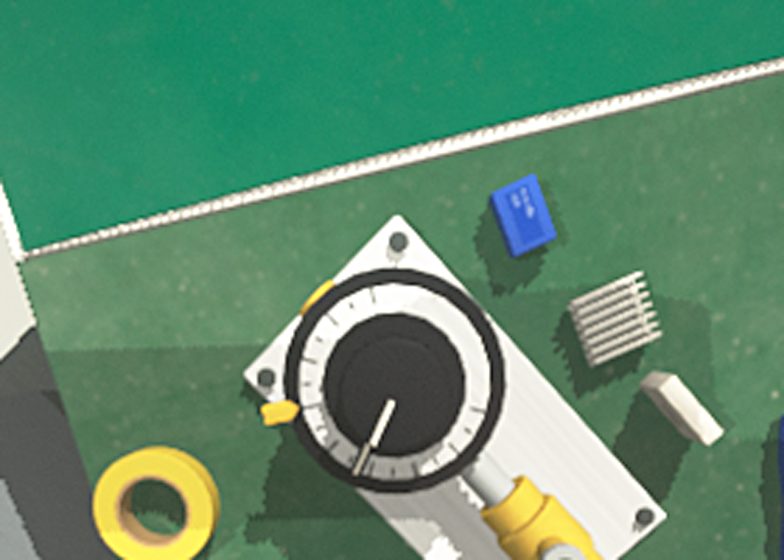

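The brass arrow is at crop (262–299, 410), the pointer runs to about (358,474), and the yellow bit at (317,296) is the outlet at the +y end. I'll zoom in for the angles.

```bash
python3 - <<'E'
from h import *
p=cv2.imread('pics/w1.png')
cv2.imwrite('pics/w1d.png',cv2.resize(p[94:184,265:365],None,fx=6,fy=6,interpolation=cv2.INTER_CUBIC))
E
```

```text
(no output)
```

View pics/w1d.png

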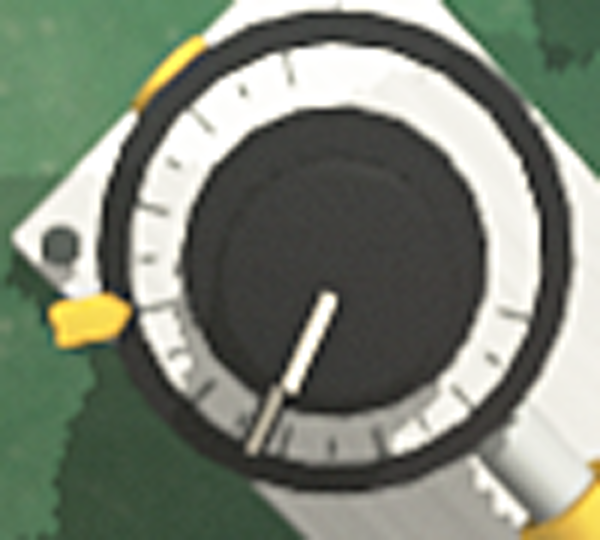

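```bash
cat > m.py <<'E'
from h import *
E=np.load('pics/w1E.npy')
f=lambda pts,z:atz('wrist',[[265+x/6,94+y/6] for x,y in pts],z,E)
ring=[(100,251),(572,251),(336,10),(336,492)]
c=f(ring,.054);c0=c.mean(0);print('ring c',c,c0)
L=f([(330,295),(291,393)],.1); N=f([(250,455),(283,390)],.059); M=f([(132,308),(52,322)],.056)
ang=lambda v:np.degrees(np.arctan2(v[1],v[0]))
print(L,N,M)
print('line',ang(L[1]-L[0]),'nib',ang(N[0]-N[1]),ang(N[0]-c0),np.linalg.norm(N[0]-c0),'mark',ang(M[1]-M[0]),ang(M[0]-c0),ang(M[1]-c0),np.linalg.norm(M[0]-c0))
C=f([(398,0)],.008)
cr=atz('wrist',[[180+x/2.8,y/2.8] for x,y in[(398,242),(267,377),(645,517)]],.01,E);print('screws',cr,ang(cr[0]-cr[1]),ang(cr[0]-cr[2]))
E
python3 m.py
```

```text
ring c [[ 0.46522842 -0.12618107  0.054     ]
 [ 0.53100931 -0.18668861  0.054     ]
 [ 0.52719229 -0.12473028  0.054     ]
 [ 0.46671314 -0.19071253  0.054     ]] [ 0.49753579 -0.15707812  0.054     ]
[[ 0.49461634 -0.15848748  0.1       ]
 [ 0.47892038 -0.16595871  0.1       ]] [[ 0.46010791 -0.17333913  0.059     ]
 [ 0.47335681 -0.16846501  0.059     ]] [[ 0.46252174 -0.13791032  0.056     ]
 [ 0.44946057 -0.12947977  0.056     ]]
line -154.54571129189193 nib -159.8019811784423 -156.51685645332375 0.041112851822743025 mark 147.15907744583484 151.30231172633387 150.14132680305582 0.03996734235276142
screws [[ 0.53741559 -0.11596587  0.01      ]
 [ 0.4540247  -0.11798471  0.01      ]
 [ 0.54139373 -0.28808209  0.01      ]] 1.3868243702167244 91.32404913785895
```

Call:
jog_arm(rows=[91,26,0.7,0,0,91,26,0.7,0,0,91,0,0,30,0,91,0,0,35,0,91,0,0,35,0,91,0,0,27,0,91,0,0,20,0,91,0,0,10,0,91,0,0,0,0], grip_force=25)

```text
time: 1.8
tool_pos: [0.4951, -0.1605, 0.0686]
tool_rot: [-3.139, 0.001, 0.822]
contact_force: [-1.2, -0.3, 1.0]
opening: 0.0909
```

Call:
jog_arm(rows=[30,0,0,0,0,30,0,0,0,0,30,0,0,0,0,30,0,0,0,0,30,0,0,0,0,30,0,0,0,0,30,0,0,0,0,30,0,0,0,0], grip_force=25)

```text
time: 2.6
tool_pos: [0.4949, -0.1591, 0.0696]
tool_rot: [-3.139, 0.0, 0.823]
contact_force: [-3.3, 3.8, 5.4]
opening: 0.0393
```

Call:
jog_arm(rows=[30,0.5,-0.7,0,3,30,0,0,0,5,30,0,0,0,6,30,0,0,0,6,30,0,0,0,6,30,0,0,0,6,30,0,0,0,6,30,0,0,0,6,30,0,0,0,5,30,0,0,0,4,30,0,0,0,0,30,0,0,0,0])

```text
time: 3.8
tool_pos: [0.4943, -0.1576, 0.0696]
tool_rot: [-3.139, 0.004, -0.102]
contact_force: [-5.6, 5.7, 6.6]
opening: 0.0396
```

```bash
python3 - <<'E'
from h import *
s,p,d=shot('wrist','w2'); print(s['torque'],s['contact_force'])
s,p,d=shot('side','s2')
s,p2,d=shot('scene','sc2')
cv2.imwrite('pics/sc2c.png',np.vstack([cv2.resize(p2[150:250,200:400,::-1],None,fx=3,fy=3),cv2.resize(p[150:250,200:400,::-1],None,fx=3,fy=3)])[:600])
E
```

```text
[1.11214616 1.06000824 0.03783077] [-5.62267769  5.69468307  6.61506745]
```

View pics/w2.png

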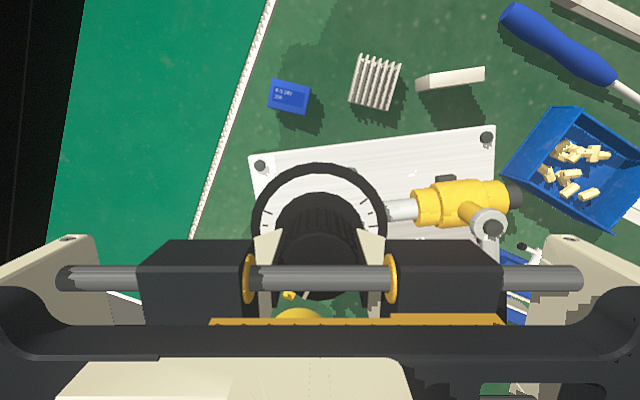

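The knob is gripped and has turned 53°, but the arrow side is hidden in this view. I'll release, rise and check before locking.

Call:
jog_arm(rows=[91,0,0,0,0,91,0,0,0,0,91,0,0,0,0,91,0,0,0,0,91,0,0,0,0,91,0,0,0,0,91,0,0,-10,0,91,0,0,-30,0,91,0,0,-40,0,91,-20,0,-40,0,91,-20,0,-35,0,91,-10,0,0,0,91,0,0,0,0])

```text
time: 5.25
tool_pos: [0.4454, -0.154, 0.226]
tool_rot: [3.141, -0.002, -0.103]
contact_force: [0.8, -0.0, -0.7]
opening: 0.0909
```

```bash
python3 - <<'E'
from h import *
s,p,d=shot('wrist','w3'); E=ext('wrist',s)[1];np.save('pics/w3E.npy',E); print(s['tool_pos'],s['tool_rot'],s['time'],s['contact_force'])
i=camera_info('wrist'); q=np.linalg.inv(E)@np.array([.4968,-.1575,.056,1]); u,v=i['cx']+i['fx']*q[0]/-q[2],i['cy']-i['fy']*q[1]/-q[2]
x0,y0=int(u)-50,int(v)-40;print(u,v,x0,y0)
cv2.imwrite('pics/w3c.png',cv2.resize(p[y0:y0+90,x0:x0+100,::-1],None,fx=6,fy=6,interpolation=cv2.INTER_CUBIC))
E
```

```text
[ 0.44536868 -0.15402735  0.22601105] [ 3.14063401e+00 -2.09290680e-03 -1.02693290e-01] 5.25 [ 0.77324603 -0.00720945 -0.69070879]
317.8420019207776 137.74407959201412 267 97
```

View pics/w3c.png

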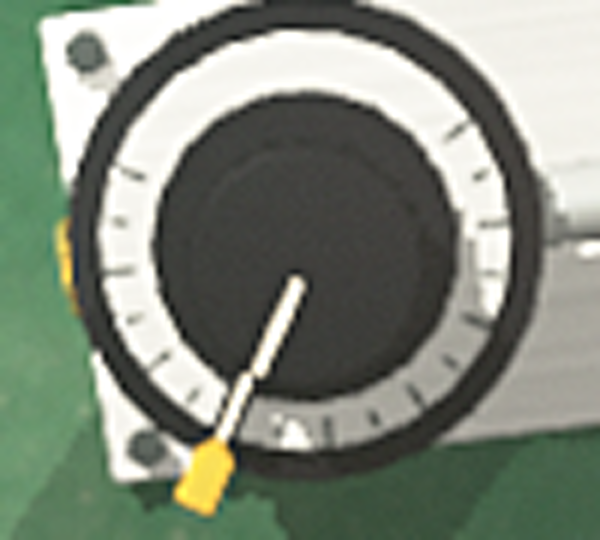

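```bash
python3 - <<'E'
from h import *
E=np.load('pics/w3E.npy')
f=lambda pts,z:atz('wrist',[[267+x/6,97+y/6] for x,y in pts],z,E)
c0=f([(72,238),(543,238),(308,-3),(308,480)],.054).mean(0)
ang=lambda v:np.degrees(np.arctan2(v[1],v[0]))
N=f([(223,440),(250,377)],.06);M=f([(221,449),(194,503)],.056);L=f([(299,283),(260,372)],.1)
print(c0,'nib',ang(N[0]-c0),ang(N[0]-N[1]),np.linalg.norm(N-c0,axis=1),'mark',ang(M[0]-c0),ang(M[1]-c0),ang(M[1]-M[0]),'line',ang(L[1]-L[0]))
E
```

```text
[ 0.49687056 -0.15801419  0.054     ] nib 150.20439313298158 150.51618694474237 [0.04056855 0.02754532] mark 150.81445374461157 150.02560504293638 147.23443613619165 line 150.11578509161623
```

The pointer reads 150.2° and the arrow 150.4°, so they are aligned. Next I'll regrip and pull.

Call:
jog_arm(rows=[91,27,-0.6,0,0,91,26,-0.6,0,0,91,0,0,30,0,91,0,0,35,0,91,0,0,35,0,91,0,0,27,0,91,0,0,20,0,91,0,0,10,0,91,0,0,0,0], grip_force=35)

```text
time: 6.2
tool_pos: [0.498, -0.1577, 0.0656]
tool_rot: [-3.14, 0.004, -0.102]
contact_force: [0.3, 0.2, 0.5]
opening: 0.0914
```

Call:
jog_arm(rows=[30,0,0,0,0,30,0,0,0,0,30,0,0,0,0,30,0,0,0,0,30,0,0,0,0,30,0,0,0,0,30,0,0,0,0,30,0,0,0,0,30,0,0,-2,0,30,0,0,-2,0,30,0,0,-2,0,30,0,0,-2,0,30,0,0,-2,0,30,0,0,-2,0,30,0,0,0,0], grip_force=35)

```text
time: 7.7
tool_pos: [0.4989, -0.158, 0.0805]
tool_rot: [-3.141, -0.001, -0.102]
contact_force: [1.2, 6.9, 1.5]
opening: 0.0396
```

Call:
jog_arm(rows=[30,0,0,-1.5,0,30,0,0,-1.5,0,30,0,0,0,0])

```text
time: 8.0
tool_pos: [0.4988, -0.1579, 0.0813]
tool_rot: [-3.141, 0.001, -0.102]
contact_force: [5.8, 2.6, -18.3]
opening: 0.0393
```

A firm stop at 18 N means the knob is fully out. I'll relax, release, rise and check.

Call:
jog_arm(rows=[30,0,0,2.5,0,30,0,0,0,0,91,0,0,0,0,91,0,0,0,0,91,0,0,0,0,91,0,0,0,0,91,0,0,0,0,91,0,0,0,0,91,0,0,-10,0,91,0,0,-30,0,91,0,0,-40,0,91,-20,0,-40,0,91,-20,0,-30,0,91,-12,0,0,0,91,0,0,0,0])

```text
time: 9.5
tool_pos: [0.4462, -0.1529, 0.2313]
tool_rot: [3.141, -0.002, -0.103]
contact_force: [-0.3, -0.1, -0.2]
opening: 0.0909
```

```bash
python3 - <<'E'
from h import *
d0=np.load('pics/w3.npy');E0=np.load('pics/w3E.npy')
s,p,d=shot('wrist','w4'); E=ext('wrist',s)[1];np.save('pics/w4E.npy',E); print(s['tool_pos'],s['tool_rot'],s['time'])
i=camera_info('wrist')
def top(d,E,z):
    q=np.linalg.inv(E)@np.array([.4968,-.1575,z,1]); u,v=int(i['cx']+i['fx']*q[0]/-q[2]),int(i['cy']-i['fy']*q[1]/-q[2])
    D=np.median(d[v-5:v+6,u-5:u+6]);o,r=ray('wrist',[[u,v]],E);return (o+r[0]*D),u,v
print(top(d0,E0,.1),top(d,E,.112))
q=np.linalg.inv(E)@np.array([.4968,-.1575,.056,1]); u,v=i['cx']+i['fx']*q[0]/-q[2],i['cy']-i['fy']*q[1]/-q[2]
x0,y0=int(u)-50,int(v)-40;print(x0,y0)
cv2.imwrite('pics/w4c.png',cv2.resize(p[y0:y0+90,x0:x0+100,::-1],None,fx=6,fy=6,interpolation=cv2.INTER_CUBIC))
E
```

```text
[ 0.44624068 -0.15285085  0.23128655] [ 3.14080018e+00 -1.50026282e-03 -1.02676721e-01] 9.5
(array([ 0.49702989, -0.15686956,  0.0999655 ]), 317, 141) (array([ 0.49741733, -0.15663432,  0.11247365]), 318, 142)
268 97
```

View pics/w4c.png

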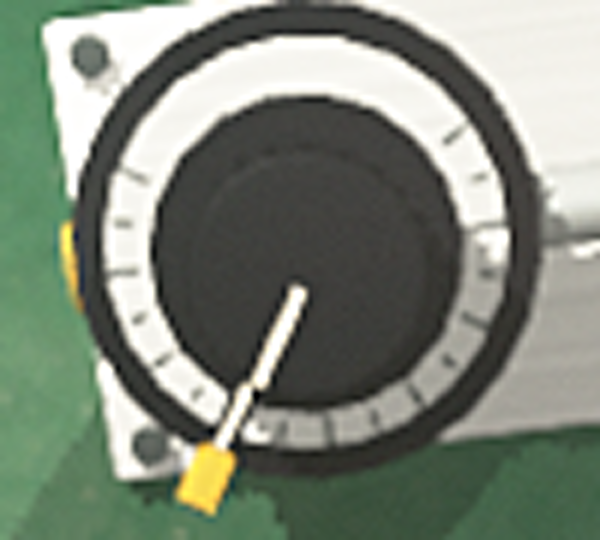

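The knob is 12.5 mm up (top went from 0.1000 to 0.1125) and the pointer still meets the arrow. Before the lever, I'll check clearances along its sweep.

```bash
python3 - <<'E'
from h import *
i=camera_info('wrist'); 
# w0 height map: E from initial pose
s0=dict(tool_pos=[.38464,-.35678,.22612],tool_rot=[-3.14024,-.0002,.82282]); E=ext('wrist',s0)[1]
d=np.load('pics/w0.npy'); vv,uu=np.mgrid[0:200:2,150:450:2]; o,r=ray('wrist',np.c_[uu.ravel(),vv.ravel()],E)
D=d[vv.ravel(),uu.ravel()];P=o+r*D[:,None];P=P[D>0]
xs=np.arange(.36,.62,.02);ys=np.arange(-.42,-.2,.02)
print('      ',*[f'{x:4.2f}' for x in xs])
for y in ys[::-1]:
    print(f'{y:6.2f}',*[(lambda m:f'{P[m,2].max()*1000:4.0f}' if m.any() else '  - ')((abs(P[:,0]-x)<.01)&(abs(P[:,1]-y)<.01)) for x in xs])
T4=T(observe()); 
for a in((.4392,-.2595),(.4992,-.258)): print((np.linalg.inv(T4)@np.array([*a,.06,1]))[:3]*1000)
E
```

```text
0.36 0.38 0.40 0.42 0.44 0.46 0.48 0.50 0.52 0.54 0.56 0.58 0.60
 -0.22    4    2    2    2    8   10   39   45   10   10   -    -    - 
 -0.24    5    1    2    1    9    9   44   75   38   10    1   -    - 
 -0.26    2    2    1   83   82   83   76   79   42   10    2   22   - 
 -0.28    1    2   40   40    7   12   43   46   40   13    2   24    1
 -0.30    2    2   41   41   41   30    9   39   30   12    2    1   15
 -0.32    1    2   40   42   33   32    2   36   32   31    1    2   16
 -0.34    2    1    2    7   31    1   36   34   16   31   30   16   16
 -0.36   -     1    2    2    1   35   36   17   17   22   10   17   13
 -0.38   -    -     0    1    2   30   31   29   22   22   11   13   - 
 -0.40   -    -    -    -    -0    2    1   31   29   10   11    0   - 
 -0.42   -    -    -    -    -    -     2    2    2   11    1   -    - 
[  3.39509672 106.83222771 170.34869779]
[ 62.92592842  99.19483209 170.36499691]
```

Call:
jog_arm(rows=[45,1,36,0,0,45,1,36,0,0,45,1,35,0,0,45,0,0,0,-7.5,45,0,0,35,0,45,0,0,40,0,45,0,0,40,0,45,0,0,25,0,45,0,0,10,0,45,0,0,0,0], grip_force=15)

```text
time: 10.55
tool_pos: [0.4387, -0.2591, 0.0783]
tool_rot: [-3.139, 0.003, 0.029]
contact_force: [0.2, 0.2, 0.6]
opening: 0.0453
```

```bash
python3 - <<'E'
from h import *
s,p,d=shot('wrist','w5'); print(s['tool_pos'],s['tool_rot'],s['contact_force'],s['opening'])
E
```

```text
[ 0.43867241 -0.25911193  0.07830373] [-3.13883122  0.00314374  0.02875122] [0.16677056 0.17579071 0.61670738] 0.0452622017849829
```

View pics/w5.png

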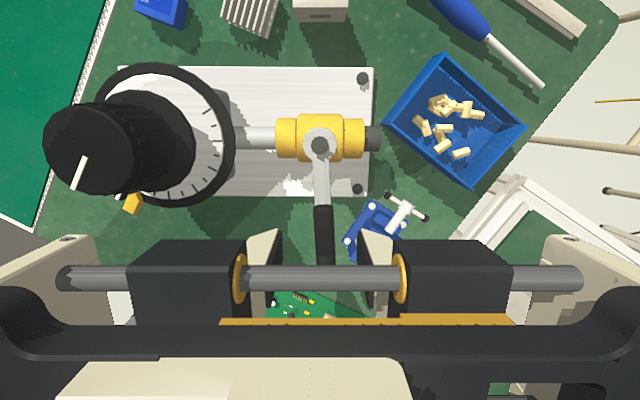

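The sleeve (about 324,225) is between the open fingers. I'll lower another 18 mm and close.

Call:
jog_arm(rows=[45,0,0,12,0,45,0,0,6,0,5,0,0,0,0,5,0,0,0,0,5,0,0,0,0,5,0,0,0,0,5,0,0,0,0,5,0,0,0,0], grip_force=15)

```text
time: 11.4
tool_pos: [0.4393, -0.2599, 0.0625]
tool_rot: [3.141, -0.0, 0.029]
contact_force: [-1.9, 0.5, 1.9]
opening: 0.012
```

Call:
jog_arm(rows=[5,0.3,6.3,0,-6,5,0.3,6.3,0,-6,5,0.3,6.3,0,-6,5,0.3,6.3,0,-6,5,0.3,6.3,0,-6,5,0.3,6.3,0,-6,5,0.3,6.3,0,-6,5,0.3,6.3,0,-6,5,0.3,6.3,0,-6,5,0.3,6.3,0,-6,5,0.3,6.3,0,-6,5,0.3,6.3,0,-6,5,0.3,6.3,0,-6,5,0.3,6.3,0,-6,5,0,0,0,0])

```text
time: 12.9
tool_pos: [0.4949, -0.3164, 0.0624]
tool_rot: [-3.141, -0.003, 1.498]
contact_force: [-1.3, 6.4, 6.3]
opening: 0.0121
```

Call:
jog_arm(rows=[5,0.2,4,0,-4,5,0,3,0,-2,5,0,2,0,-1,5,0,1,0,0,5,0,0,0,0])

```text
time: 13.4
tool_pos: [0.5, -0.3163, 0.0622]
tool_rot: [-3.132, -0.006, 1.617]
contact_force: [-17.6, 5.6, 12.8]
opening: 0.0118
```

The lever is against its stop, with about 17 N reaction. I'll relax, open, rise and check.

Call:
jog_arm(rows=[5,0,-2,0,0,45,0,0,0,0,45,0,0,0,0,45,0,0,0,0,45,0,0,0,0,45,0,0,-10,0,45,0,0,-30,0,45,0,0,-40,0,45,0,0,-40,0,45,-25,0,-40,0,45,-25,0,0,0,45,0,0,0,0])

```text
time: 14.6
tool_pos: [0.5051, -0.3713, 0.2243]
tool_rot: [3.139, 0.004, 1.615]
contact_force: [0.5, -0.1, -0.9]
opening: 0.045
```

```bash
python3 - <<'E'
from h import *
s,p,d=shot('wrist','w6'); np.save('pics/w6E.npy',ext('wrist',s)[1]); print(s['tool_pos'],s['tool_rot'],s['contact_force'],s['time'])
cv2.imwrite('pics/w6c.png',cv2.resize(p[0:220,200:440,::-1],None,fx=2.7,fy=2.7,interpolation=cv2.INTER_CUBIC))
E
```

```text
[ 0.50507101 -0.37134577  0.22429055] [3.13889121 0.00392862 1.61485022] [ 0.51402564 -0.06850242 -0.89999898] 14.6
```

View pics/w6c.png

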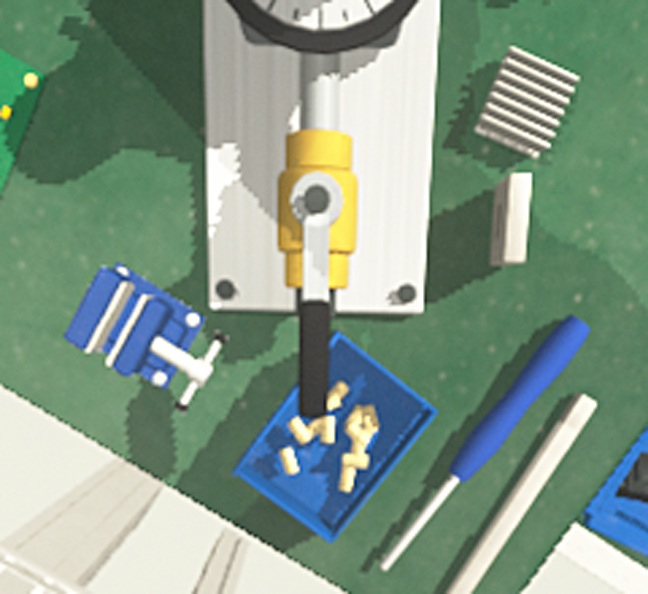

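```bash
python3 - <<'E'
from h import *
E=np.load('pics/w6E.npy')
f=lambda pts,z:atz('wrist',[[200+x/2.7,y/2.7] for x,y in pts],z,E)
a=lambda v:np.degrees(np.arctan2(v[1],v[0]))
L=f([(316,199),(313,412),(315,304)],[.082,.081,.081]);S=f([(225,290),(404,293)],.01)
print(L,'lever',a(L[1]-L[0]),a(L[2]-L[0]),a(L[1]-L[2]),'plate x',a(S[1]-S[0]))
s,p,d=shot('side','s7'); cv2.imwrite('pics/s7c.png',cv2.resize(p[150:300,200:400,::-1],None,fx=4,fy=4,interpolation=cv2.INTER_CUBIC))
E
```

```text
[[ 0.49892549 -0.25765763  0.082     ]
 [ 0.50102243 -0.33412164  0.081     ]
 [ 0.50009328 -0.2938279   0.081     ]] lever -88.42912217262959 -88.1508027179704 -88.67902327919634 plate x 1.656918379497907
```

View pics/s7c.png

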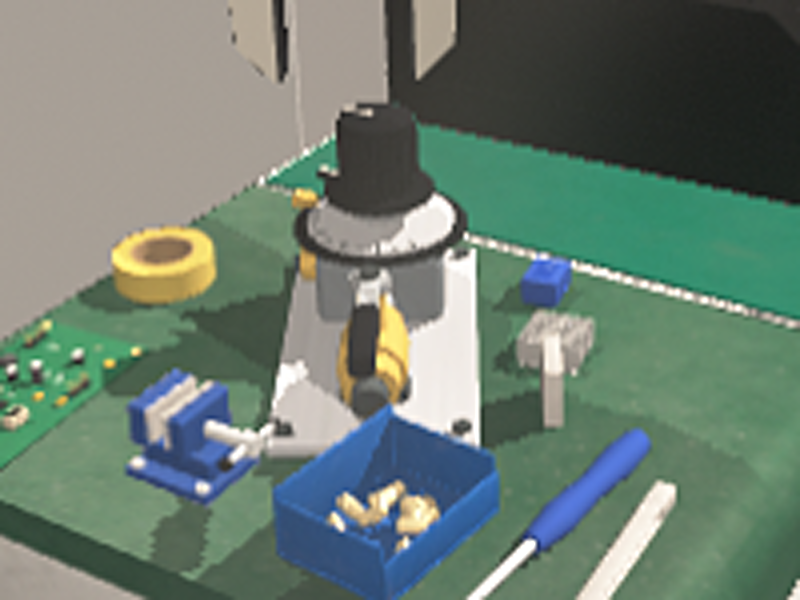

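The knob stands out, the lever lies in line with the pipe (-88.4° against a plate -y direction of -88.3° to -88.6°), and the bystanders are still behind the air set.

```bash
python3 -c "
from cell import hand_in; print(hand_in())"
```

```text
the job is handed in; nothing more can be done
None
```

The air supply is set up and the job is handed in, at about 15 s of the 48 s allowed. I did the steps in the order you asked:

- **Set:** I turned the knob about 53° clockwise. The pointer measured 150.2° and the arrow 150.4°.
- **Lock:** I pulled the knob up until it met a firm stop at about 18 N. Its top rose 12.5 mm by the depth image, and the pointer still met the arrow afterwards. I checked that by eye in the picture and did not measure the angle again.
- **Valve:** I then swung the lever to its stop, which pushed back with about 17 N. It measured within about 0.3° of the pipe's direction.

The last pictures show the knob still out and the relay, heat sink and gauge block standing behind the air set, with no sign of having moved. The robot was clear of everything at hand-in. No check failed. Reading different features gave arrow directions 147° to 151°; I trusted the readings taken from the knob's axis.

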